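# Close a spring-loaded split housing on its dowels for gap inspection

### The job

Take the blue bridge gauge off the lower half of the white housing and hang it by its window on the yellow peg of the stand, let go of it there, and then fit the upper half onto the two steel dowels, orange boss above orange boss. Press the upper half down against the spring until the halves meet all round, and finish while still holding the pair pressed fully shut with the gripper: do not let go. Leave the two small white sample cones and the steel setting ring where they stand.

Things in the scene. Friction and masses are not known exactly. Their poses are not given: they have to be found in the camera images.
- lower: Lower housing half, fixed in a green nest plate 100 x 130 x 12 mm. Origin: centre of the nest's underside, on the bench. The white half, 80 (x) x 110 (y) mm, spans z = 12 to 42 mm; its flat top, faced dark grey, is the parting face. Orange boss 12 x 26 x 14 mm on its +x side. The gauge starts standing on it.
- lower_face (a point): Centre of the lower half's parting face, 42 mm above the bench; axes as lower.
- dowel_a (a point): Foot of one of two steel dowels on the parting face, at (x, y) = (28, 38) mm of lower. 10 mm diameter, 18 mm tall, the top 6 mm tapering to 4 mm.
- dowel_b (a point): Foot of the other, equal dowel, at (-20, -38) mm of lower: the halves fit one way round only.
- plunger_rest (a point): Where the top of the brass spring plunger (16 mm diameter) in the middle of the parting face is while not pressed: 6 mm above the face. It begins to give at 4 N and takes 10 N to be pushed level with the face; it carries the upper half's weight without closing.
- upper: Upper half, loose, white, 0.17 kg, starts parting face down on the bench. Origin: centre of that face. Slab 80 (x) x 110 (y) x 18 mm; raised block 40 (x) x 60 (y) mm amid its top, z = 18 to 44 mm, to grip across x. Through holes of 12 mm diameter at (28, 38) and (-20, -38) mm. Orange boss on +x. Shut, its origin and axes are those of lower_face.
- gauge: Blue bridge gauge, loose, 0.12 kg; starts standing lengthwise (its y along the lower half's y) on the parting face. Origin: middle of the underside of its two steel feet (z 0 to 10 mm). Bar 16 x 106 (y) mm, z 10 to 18; on it an upright plate 10 mm thick (x), 44 wide (y), up to z = 88 mm. Grip: its solid top, z 60 to 88, pinched across x from above.
- gauge_eye (a point): Centre of the window through the gauge's plate (through along x, 24 mm wide in y, z = 32 to 60 mm), 46 mm above the gauge's origin; axes as gauge.
- stand: Fixed stand of grey painted steel: base 110 x 90 x 12 mm, square post 20 mm wide, its near face 35 mm to +x of the origin, its top 134 mm above the bench. A level yellow peg, 8 mm diameter, axis 130 mm above the bench, runs from the post along -x to 32 mm beyond the origin, where its end turns up to 140 mm. Origin: on the bench under the middle of the peg.
- peg_mid (a point): Middle of the peg, on its axis, 130 mm above the bench; axes as stand (free end toward -x, post toward +x). A hung gauge has its window's centre about 10 mm below this point.
- cone_a: White sample cone, 32 mm in diameter and 32 mm high, loose; origin at its foot. Leave it.
- cone_b: A second such cone. Leave it.
- ring_gauge: Steel setting ring, 56 mm outside, 32 mm inside, 16 mm high, loose; origin at the centre of its underside. Leave it.
There are look-alikes about, which are no part of the job. What is shaped like the upper but pink or purple is not meant.

How it is judged:
By the outcome, as a careful person would: the job done as asked, in the order asked, and still so for the second after the job is handed in, while the arm keeps its last pose, push and grip.
It also fails if it takes over 61 s, if anything falls off the work surface, if the arm or the gripper's body presses on something with over 40 N, if the wrist force passes 120 N, or if a joint passes its speed limit or range.

### The arm

A 6-joint arm with a two-finger parallel gripper is mounted at the origin on the work surface. World frame = base frame: x ahead of the robot, y to its left, z up, the work surface at z = 0. Lengths are in m, angles in rad, forces in N, time in s.
With the tool pointing down it reaches from about 0.25 to 0.775 m from the base axis. Payload 4 kg.
Tool frame: the origin (TCP) lies at the very end of the fingers, on their centre line; the grasp point (between the pads) lies 19 mm behind it (manip.pinch_z is the z of the grasp point in the tool frame, in m); z points along the fingers, y is the line along which they close (so a half turn about z gives the same grasp; the last joint's range is limited). The gripper opens to 85 mm and grips with 20 to 120 N. Pads are 22 mm wide; open, the fingers measure 114 mm over their backs; the gripper's body (76 mm by 85 mm) begins 54 mm behind the grasp point. The pads swing forward as they close: fully open they stand 13 mm farther back than shut.
Start: joints at [-1.225, 0.087, 1.371, -0, 1.684, -0.103], TCP at [0.239, -0.496, 0.231] pointing down, gripper open.
Joint ranges: [-3.1, 3.1], [-0.76, 2.03], [0.27, 2.55], [-1.08, 4.22], [0.17, 2.65], [-2.57, 2.57]. Speed limits (rad/s): [2.79, 2.79, 3.14, 3.14, 3.14, 3.14].

### API

Orientations are given as a 3x3 rotation matrix whose columns are the frame's x, y, z axes.
In Python, from rig import manip, optics gives the robot as it stands.
- The arm moves only by the shell command python3 -m handwheel 'ROWS' [FORCE]. ROWS is a JSON object of lists of equal length, an entry for each row: "gripper": the opening, from 0 (shut) to 1 (fully open); "translation": the shift along the tool's x, y, z in mm, a list of three; "turn": the turn, a rotation vector about the tool's x, y, z in degrees, a list of three. In form: {"gripper": [gripper, ...], "translation": [[x, y, z], ...], "turn": [[ax, ay, az], ...]}. A call has 1 to 5 rows; each row shifts and turns the commanded pose from where the row before left it, along the tool's axes as they then stand; what a row does not reach is not made up. A row lasts 1/12 s, in which the tool goes at most 41.7 mm and 7.16 degrees, less where a joint would pass 70% of its speed; a pose out of reach is approached as far as the arm can. A call with a gripper value outside its range is refused whole. The fingers move at their own pace and stop on an object; FORCE is the grip in N (left out, the last holds). Time passes only in rows, so rows that do not move let the fingers close. It gives the time, the measured TCP pose, the force, the opening and the grip force at its end, in the units of the state.
- manip.get_state(): the state, without advancing time (a new reading comes with each control period).
- optics.grab_frame(name): name is "side" or "top"; returns a dict with "image" (400x640x3 uint8, red, green, blue), "z_map" (400x640 float32, m along the optical axis (not along the pixel's ray), 0 where there is no reading), "fx", "fy", "cx", "cy" (pixels), "xyz" and "orientation" of the camera in the world. Camera axes: x right, y down, z forward; pixel columns grow to the right and rows downward; lengths in m; the calibration is good to about 2 mm. A picture is of the moment at which its call begins.
- manip.job_done(): hands the job in; it is judged then, once.
The state is a dict: "time": time; "qpos": joint angles; "joint_vel": joint speeds; "joint_torque": joint torques, N m; "tcp_pos": TCP position; "orientation": TCP orientation; "force": force on the tool from outside, world axes, zero at the start; "torque": the same for the moment, N m; "gripper_width": finger opening in m; "gripper_force": force on a finger pad.
Only numpy, scipy, OpenCV 4.12 (cv2) and the standard library are available. Lean on these libraries where they do the work, as an engineer would, in place of code of your own. Each camera call takes 0.05 s, during which the arm holds its last target. There are 200 camera calls.

## Working session

There is one attempt and no reset: what is moved stays moved. The work goes in short steps, Python scripts to look and compute and a shell command to move; the robot and the scene stay as the last step left them, time stands still between calls to the robot, and variables do not carry over. Pictures are saved under pics/ and viewed, at most 10 in all, crops included, and the job is handed in when it is done.

```bash
ls; mkdir -p pics; python3 - <<'E'
from rig import manip, optics
import cv2,numpy as np
np.set_printoptions(precision=4,suppress=True)
for n in("side","top"):
    f=optics.grab_frame(n); np.savez("pics/%s0.npz"%n,**f)
    cv2.imwrite("pics/%s0.png"%n,f["image"][:,:,::-1])
    print(n,f["fx"],f["cx"],f["cy"],f["xyz"],np.array(f["orientation"]).tolist())
print(manip.get_state(),manip.pinch_z)
E
```

```text
pics
side 380.9477098989944 323.0257370093402 198.05645256475754 [ 0.5175 -0.6305  0.492 ] [[0.9950677747669006, -0.04970111691353553, 0.08584825331942751], [-0.0991946731673347, -0.4921339580490171, 0.8648494575070474], [-0.0007351433024810073, -0.8690995146199056, -0.4946367285713521]]
top 425.616253956769 320.30423157803665 200.90120415456053 [0.4794 0.0714 1.1029] [[-0.018757788959947296, -0.9955330394248493, 0.09253168520488321], [-0.9996270454254165, 0.01683645376166175, -0.021501252958458304], [0.019847302269735866, -0.09290049105496133, -0.9954775654701419]]
{'time': 0.1, 'qpos': array([-1.2251,  0.0879,  1.3721,  0.    ,  1.6836, -0.1031]), 'joint_vel': array([-0.0013, -0.0012, -0.0025,  0.0001,  0.0008,  0.0008]), 'joint_torque': array([  0.0026, -35.3014, -31.422 ,  -0.0001,   0.0079,   0.    ]), 'tcp_pos': array([ 0.2385, -0.4951,  0.2302]), 'orientation': array([[ 0.901 ,  0.4339, -0.0007],
       [ 0.4339, -0.901 ,  0.0019],
       [ 0.0002, -0.002 , -1.    ]]), 'force': array([-0.2244,  0.1232, -0.7056]), 'torque': array([-0.0124,  0.0154,  0.0064]), 'gripper_force': 0.0, 'gripper_width': 0.08515146325163858} -0.0187
```

View pics/top0.png

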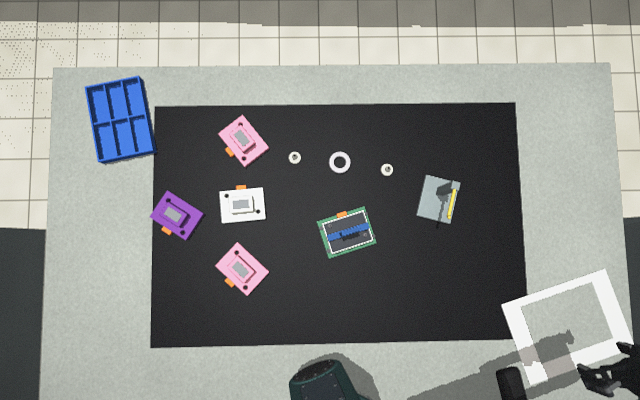

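View pics/side0.png

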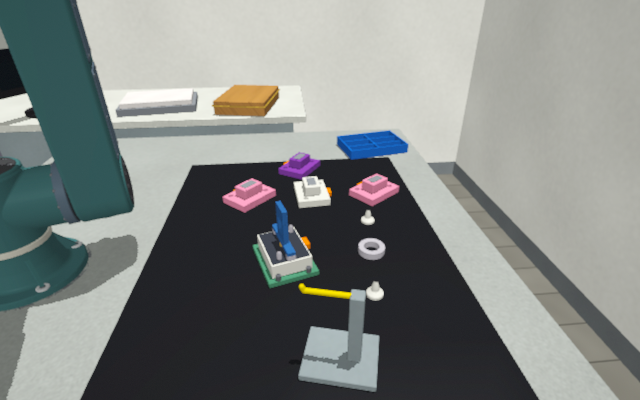

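Top view: the candidates for "upper" are white (242,205), pink (243,141) and (242,269), and purple (177,215). I choose the white one, with its orange boss at (241,187). The gauge is on the lower half at (346,232), and the blue tray at (120,120) is not it. The stand is at (440,200) with its yellow peg at (452,205). The cones are at (295,157) and (387,170), and the ring at (340,162).

```bash
cat > h.py <<'E'
import numpy as np,cv2
np.set_printoptions(precision=4,suppress=True)
def load(n):
    return dict(np.load("pics/%s.npz"%n))
def grab(n,name):
    from rig import optics
    f=optics.grab_frame(n); np.savez("pics/%s.npz"%name,**f); cv2.imwrite("pics/%s.png"%name,f["image"][:,:,::-1]); return f
def plane(f,uv,z):
    uv=np.atleast_2d(np.asarray(uv,float)); d=np.c_[(uv[:,0]-f["cx"])/f["fx"],(uv[:,1]-f["cy"])/f["fy"],np.ones(len(uv))]@np.array(f["orientation"]).T
    return f["xyz"]+d*((z-f["xyz"][2])/d[:,2])[:,None]
def depthpts(f,m):
    v,u=np.nonzero(m&(f["z_map"]>0)); z=f["z_map"][v,u]
    return np.c_[(u-f["cx"])/f["fx"]*z,(v-f["cy"])/f["fy"]*z,z]@np.array(f["orientation"]).T+f["xyz"]
def hsv(f,lo,hi,box=None):
    m=cv2.inRange(cv2.cvtColor(f["image"],cv2.COLOR_RGB2HSV),lo,hi)>0
    if box:
        k=np.zeros_like(m);k[box[1]:box[3],box[0]:box[2]]=1;m&=k
    return m
COL=dict(green=((45,60,40),(90,255,255)),blue=((100,120,40),(125,255,255)),yellow=((22,120,80),(35,255,255)),orange=((5,150,120),(18,255,255)),white=((0,0,150),(179,40,255)))
E
python3 - <<'E'
from h import *
t=load("top0");s=load("side0")
cv2.imwrite("pics/c1.png",cv2.resize(t["image"][125:285,200:480,::-1],None,fx=2.8,fy=2.8,interpolation=cv2.INTER_CUBIC))
bt=dict(green=(310,195,385,265),blue=(310,200,385,265),yellow=(400,160,480,240),white=(210,180,275,230),orange=(325,195,360,225))
bs=dict(green=(240,180,330,290),blue=(260,190,310,265),yellow=(290,270,370,310),white=(285,170,335,210),orange=(295,230,320,260))
for f,b,n in((t,bt,"top"),(s,bs,"side")):
    for c in b:
        m=hsv(f,*COL[c],b[c]); p=depthpts(f,m)
        v,u=np.nonzero(m)
        print(n,c,m.sum(),"uv",u.mean().round(1),v.mean().round(1),"mean",p.mean(0),"min",np.percentile(p,2,0),"max",np.percentile(p,98,0))
# planar rects, top
def rect(m,z,name):
    c=max(cv2.findContours(m.astype(np.uint8),0,2)[0],key=cv2.contourArea)
    w=plane(t,cv2.boxPoints(cv2.minAreaRect(c)),z)[:,:2]
    print(name,"centre",w.mean(0),"sides",np.linalg.norm(np.diff(w,axis=0),axis=1),"edge ang",[np.degrees(np.arctan2(*(w[i+1]-w[i])[::-1])).round(1) for i in (0,1)])
rect(hsv(t,*COL["green"],bt["green"]),.012,"nest")
rect(hsv(t,*COL["white"],bt["white"]),.018,"upper slab")
E
```

```text
top green 463 uv 343.7 233.8 mean [ 0.4954 -0.0104  0.0115] min [ 0.439  -0.0873 -0.0005] max [0.5608 0.0548 0.0168]
top blue 286 uv 347.8 231.3 mean [ 0.5    -0.0153  0.0816] min [ 0.4824 -0.0653  0.0414] max [0.5178 0.0316 0.1343]
top yellow 95 uv 450.9 203.3 mean [ 0.5589 -0.2496  0.1342] min [ 0.5268 -0.2602  0.1299] max [ 0.5919 -0.239   0.1395]
top white 1362 uv 241.7 204.8 mean [0.5729 0.2472 0.026 ] min [0.5332 0.1942 0.0023] max [0.6137 0.3031 0.0486]
top orange 47 uv 341.2 213.8 mean [ 0.5448 -0.0034  0.0398] min [ 0.5376 -0.0153  0.0298] max [0.5518 0.0076 0.0436]
side green 717 uv 282.3 271.5 mean [ 0.4947 -0.0575  0.007 ] min [ 0.4363 -0.0933 -0.0022] max [0.5626 0.0279 0.0115]
side blue 630 uv 282.6 227.9 mean [ 0.4998 -0.015   0.0789] min [ 0.4783 -0.0679 -0.0025] max [0.5179 0.2078 0.1284]
side yellow 393 uv 323.4 291.7 mean [ 0.5577 -0.2269  0.108 ] min [ 0.5248 -0.2623 -0.0024] max [ 0.6057 -0.0917  0.1375]
side white 888 uv 311.4 192.1 mean [0.5725 0.2299 0.0199] min [ 0.5334  0.1891 -0.0018] max [0.6132 0.3447 0.0427]
side orange 65 uv 306.3 241.7 mean [0.5458 0.0005 0.0309] min [ 0.5377 -0.0182 -0.0026] max [0.5534 0.0666 0.0395]
nest centre [ 0.4584 -0.029 ] sides [0.1304 0.0149 0.1303] edge ang [np.float64(-73.2), np.float64(-163.5)]
upper slab centre [0.5738 0.2482] sides [0.1132 0.0827 0.1124] edge ang [np.float64(-85.4), np.float64(-175.0)]
```

View pics/c1.png

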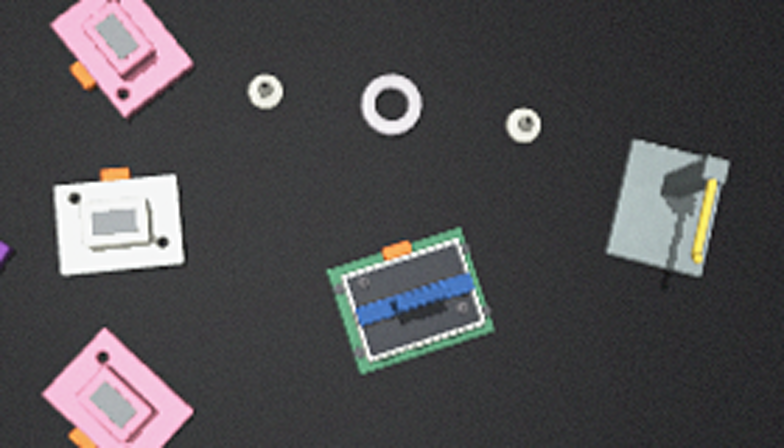

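The crop confirms the white upper, with its boss up (+x) and holes at full-frame px (227,196) and (258,211). The gauge lies across the lower half, whose dowels are near (330,226) and (365,235). The stand's peg runs from the post at top right down to its free end at (449,217).

```bash
cat >> h.py <<'E'
def rect(f,m,z,name,biggest=False):
    if biggest:
        n,l,st,_=cv2.connectedComponentsWithStats(m.astype(np.uint8)); m=l==1+st[1:,4].argmax()
    v,u=np.nonzero(m); w=plane(f,np.c_[u,v],z)[:,:2].astype(np.float32)*1000
    r=cv2.minAreaRect(w); b=cv2.boxPoints(r); e=b[1]-b[0] if np.linalg.norm(b[1]-b[0])>np.linalg.norm(b[2]-b[1]) else b[2]-b[1]
    a=np.degrees(np.arctan2(e[1],e[0]))%180-90
    print(name,"centre",np.array(r[0]).round(1),"size",np.round(r[1],1),"long-axis yaw from +y",a.round(2)); return np.array(r[0]),a
def blobs(f,box,thr,z,name):
    g=cv2.cvtColor(f["image"],cv2.COLOR_RGB2GRAY).astype(float)[box[1]:box[3],box[0]:box[2]]
    w=np.clip(thr-g,0,None); v,u=np.mgrid[box[1]:box[3],box[0]:box[2]]
    c=((w*u).sum()/w.sum(),(w*v).sum()/w.sum()); p=plane(f,c,z)[0,:2]*1000; print(name,np.round(c,1),p.round(1)); return p
E
python3 - <<'E'
from h import *
t=load("top0");s=load("side0")
rect(t,hsv(t,*COL["green"],(310,195,385,265)),.012,"nest")
rect(t,hsv(t,(0,0,150),(179,40,255),(312,195,385,265)),.042,"lower white rim")
rect(t,hsv(t,*COL["white"],(210,180,275,230)),.018,"upper",True)
a=blobs(t,(223,192,231,200),110,.018,"hole a");b=blobs(t,(254,207,262,215),110,.018,"hole b")
d=a-b; print("upper yaw from holes",np.degrees(np.arctan2(d[1],d[0])-np.arctan2(76,48)),"mid",(a+b)/2)
# orientations/gauge from depth: plate top edge and bar
for f,b,n in((t,(310,200,385,265),"top"),(s,(260,190,310,265),"side")):
    p=depthpts(f,hsv(f,*COL["blue"],b))*1000
    for lo,hi,nm in((52,66,"bar"),(80,140,"plate")):
        q=p[(p[:,2]>lo)&(p[:,2]<hi)&(abs(p[:,1])<80)]
        if len(q)<10: continue
        q0=q[:,:2].astype(np.float32); vx,vy,x0,y0=cv2.fitLine(q0,cv2.DIST_HUBER,0,.01,.01).ravel()
        print(n,nm,len(q),"mean",q.mean(0).round(1),"rng",q.min(0).round(1),q.max(0).round(1),"yaw",np.degrees(np.arctan2(vy,vx))%180-90)
m=hsv(t,*COL["yellow"],(400,160,480,240)); v,u=np.nonzero(m); w=plane(t,np.c_[u,v],.134)[:,:2].astype(np.float32)*1000
print("peg rect",cv2.minAreaRect(w),cv2.boxPoints(cv2.minAreaRect(w)).round(1).tolist(),cv2.fitLine(w,2,0,.01,.01).ravel())
p=depthpts(t,hsv(t,(80,8,90),(110,70,200),(410,165,470,230)))*1000
k=(abs(p[:,2]-12)<5); print(k.sum(),cv2.minAreaRect(p[k,:2].astype(np.float32)))
k=p[:,2]>125; print("post top",k.sum(),p[k].mean(0) if k.any() else "")
p=depthpts(s,hsv(s,*COL["yellow"],(290,270,370,310)))*1000; p=p[p[:,2]>115]
print("side peg",p.min(0),p.max(0),cv2.fitLine(p[:,:2].astype(np.float32),2,0,.01,.01).ravel(),np.median(p,0))
E
```

```text
nest centre [499.8 -16.4] size [101.5 130.4] long-axis yaw from +y 16.86
lower white rim centre [499.8 -16.6] size [ 80.9 110.7] long-axis yaw from +y 17.18
upper centre [573.9 248.1] size [ 82.5 112.1] long-axis yaw from +y 4.57
hole a [226.2 195.4] [598.4 288. ]
hole b [257.5 211. ] [557.  208.4]
upper yaw from holes 4.867513120392789 mid [577.6998 248.1787]
top bar 175 mean [500.3 -14.9  60.9] rng [480.1 -69.9  56. ] [520.1  34.1  65.4] yaw 16.366653
top plate 91 mean [500.7 -16.  129.2] rng [490.8 -39.2  89.3] [510.7   4.7 136. ] yaw 17.208618
side bar 221 mean [501.9 -33.4  58. ] rng [479.5 -70.8  52.1] [521.6  31.7  65.8] yaw 20.024742
side plate 282 mean [500.5 -25.9 110.1] rng [489.4 -41.3  80.3] [510.5   4.  129.5] yaw 21.222054
peg rect ((558.5908813476562, -249.6116180419922), (8.058675765991211, 68.80184936523438), 76.4192886352539) [[524.2000122070312, -245.5], [591.0999755859375, -261.6000061035156], [593.0, -253.8000030517578], [526.0999755859375, -237.60000610351562]] [   0.9685   -0.2492  558.8972 -249.6884]
1085 ((582.2774658203125, -256.72943115234375), (90.91791534423828, 109.7208480834961), 74.22463989257812)
post top 75 [ 601.4636 -261.454   134.1328]
side peg [ 523.3909 -263.5204  125.0383] [ 590.2303 -240.8055  138.8752] [   0.9648   -0.263   556.0204 -252.6381] [ 556.1395 -252.6561  131.2133]
```

```bash
H="python3 -m handwheel"
$H '{"gripper":[0.5,0.5,0.5,0.5,0.5],"translation":[[31.7,-22.7,1.4],[31.7,-22.7,1.4],[31.7,-22.7,1.4],[31.7,-22.7,1.4],[31.7,-22.7,1.4]],"turn":[[0,0,0],[0,0,0],[0,0,0],[0,0,0],[0,0,0]]}' 40
$H '{"gripper":[0.5,0.5,0.5,0.5,0.5],"translation":[[31.7,-22.7,1.4],[31.7,-22.7,1.4],[31.7,-22.7,1.4],[31.7,-22.7,1.4],[31.7,-22.7,1.4]],"turn":[[0,0,0],[0,0,0],[0,0,0],[0,0,0],[0,0,0]]}' >/dev/null
$H '{"gripper":[0.5,0.5,0.5,0.5],"translation":[[31.7,-22.7,1.4],[31.7,-22.7,1.4],[31.7,-22.7,1.4],[31.7,-22.7,1.4]],"turn":[[0,0,0],[0,0,0],[0,0,0],[0,0,0]]}'
$H '{"gripper":[0.5,0.5,0.5,0.5],"translation":[[0,0,0],[0,0,0],[0,0,0],[0,0,0]],"turn":[[0,0,-6.8],[0,0,-6.8],[0,0,-6.8],[0,0,-6.8]]}' >/dev/null
$H '{"gripper":[0.5,0.5,0.5,0.5],"translation":[[0,0,0],[0,0,0],[0,0,0],[0,0,0]],"turn":[[0,0,-6.8],[0,0,-6.8],[0,0,-6.8],[0,0,-6.8]]}' >/dev/null
$H '{"gripper":[0.5,0.5,0.5,0.5,0.5],"translation":[[0,0,0],[0,0,0],[0,0,0],[0,0,0],[0,0,0]],"turn":[[0,0,-6.8],[0,0,-6.8],[0,0,-6.8],[0,0,-6.8],[0,0,0]]}'
cat >> h.py <<'E'
def togo(x,y,z,yaw):
    "remaining shift in tool axes (mm) and turn (deg) for tool y axis at world yaw; tool down"
    from rig import manip
    s=manip.get_state(); R=np.array(s["orientation"]); p=np.array(s["tcp_pos"])*1000
    c=np.radians(yaw); Y=np.array([np.cos(c),np.sin(c),0]); Z=np.array([0,0,-1.]); T=np.c_[np.cross(Y,Z),Y,Z]
    print("t",round(s["time"],2),"tcp",p.round(1),"shift tool",(R.T@(np.array([x,y,z])-p)).round(1),"turn",np.degrees(cv2.Rodrigues(R.T@T)[0].ravel()).round(2),"F",s["force"].round(1),"w",round(s["gripper_width"]*1000,1),"gf",round(s["gripper_force"],1))
E
python3 -c "
from h import *; togo(500.4,-16.5,105,17.1)"
```

```text
time: 0.52
tcp_pos: [0.3324, -0.3227, 0.2237]
orientation: [[0.901, 0.433, -0.0], [0.433, -0.901, 0.001], [-0.0, -0.001, -1.0]]
force: [0.5, -0.6, -0.1]
gripper_width: 0.0428
gripper_force: 0.0
time: 1.27
tcp_pos: [0.5009, -0.0147, 0.2112]
orientation: [[0.901, 0.434, -0.001], [0.434, -0.901, -0.0], [-0.001, -0.0, -1.0]]
force: [0.6, -0.3, 0.6]
gripper_width: 0.0427
gripper_force: 0.0
time: 2.35
tcp_pos: [0.5003, -0.0166, 0.2111]
orientation: [[-0.299, 0.954, -0.001], [0.954, 0.299, 0.0], [0.0, -0.001, -1.0]]
force: [-0.2, 0.4, 0.2]
gripper_width: 0.043
gripper_force: 0.0
t 2.35 tcp [500.3 -16.6 211.1] shift tool [ -0.    0.3 106.1] turn [-0.07 -0.03  0.32] F [-0.2  0.4  0.2] w 43.0 gf 0.0
```

```bash
H="python3 -m handwheel"
$H '{"gripper":[0.5,0.5,0.5,0.5,0.5],"translation":[[0,0,30],[0,0,30],[0,0,25],[0,0,15],[0,0,7]],"turn":[[0,0,0.3],[0,0,0],[0,0,0],[0,0,0],[0,0,0]]}' 50
$H '{"gripper":[0.5,0,0,0,0],"translation":[[0,0,0],[0,0,0],[0,0,0],[0,0,0],[0,0,0]],"turn":[[0,0,0],[0,0,0],[0,0,0],[0,0,0],[0,0,0]]}'
$H '{"gripper":[0,0,0,0,0],"translation":[[0,0,0],[0,0,0],[0,0,-5],[0,0,-20],[0,0,-20]],"turn":[[0,0,0],[0,0,0],[0,0,0],[0,0,0],[0,0,0]]}'
python3 - <<'E'
from h import *
togo(500.4,-16.5,105,17.1)
f=grab("side","side1"); cv2.imwrite("pics/side1c.png",cv2.resize(f["image"][130:390,200:400,::-1],None,fx=2.3,fy=2.3))
E
```

```text
time: 2.77
tcp_pos: [0.4984, -0.0164, 0.1011]
orientation: [[-0.29, 0.957, -0.006], [0.957, 0.29, 0.001], [0.003, -0.006, -1.0]]
force: [-1.0, 1.1, 0.2]
gripper_width: 0.0427
gripper_force: 0.0
time: 3.18
tcp_pos: [0.5018, -0.0168, 0.1066]
orientation: [[-0.292, 0.956, 0.004], [0.956, 0.292, -0.001], [-0.002, 0.003, -1.0]]
force: [-0.0, -0.1, 3.0]
gripper_width: 0.0089
gripper_force: 51.5
time: 3.6
tcp_pos: [0.4988, -0.0164, 0.1481]
orientation: [[-0.293, 0.956, -0.006], [0.956, 0.293, 0.001], [0.002, -0.005, -1.0]]
force: [0.8, -0.4, -1.3]
gripper_width: 0.0089
gripper_force: 50.7
t 3.6 tcp [498.8 -16.4 148.1] shift tool [-0.6  1.7 43.1] turn [-0.3  -0.13 -0.09] F [ 0.8 -0.4 -1.3] w 8.9 gf 50.7
```

View pics/side1c.png

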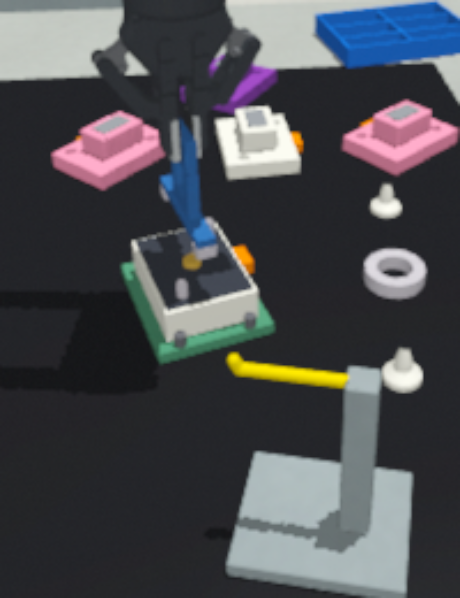

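The gauge is held clear of the lower half. The side crop shows the plunger and a dowel free, and the peg's free end at crop (235,362). Next I turn to the stand's yaw and go to the pre-thread point.

```bash
H="python3 -m handwheel"
$H '{"gripper":[0,0,0,0,0],"translation":[[0,0,0],[0,0,0],[0,0,0],[0,0,0],[0,0,0]],"turn":[[0,0,6.4],[0,0,6.4],[0,0,6.4],[0,0,6.4],[0,0,6.4]]}' >/dev/null
$H '{"gripper":[0,0,0,0],"translation":[[-30,8.3,-0.4],[-30,8.3,-0.4],[-30,8.3,-0.4],[-30,8.3,-0.4]],"turn":[[0,0,0],[0,0,0],[0,0,0],[0,0,0]]}' >/dev/null
$H '{"gripper":[0,0,0,0,0],"translation":[[-30,8.3,-0.4],[-30,8.3,-0.4],[-20,5.5,-0.4],[-10,2.8,0],[0,0,0]],"turn":[[0,0,0],[0,0,0],[0,0,0],[0,0,0],[0,0,0]]}'
$H '{"gripper":[0,0],"translation":[[0,0,0],[0,0,0]],"turn":[[0,0,0],[0,0,0]]}' >/dev/null
python3 - <<'E'
from h import *
togo(500.3,-234.4,151,-15)
f=grab("side","side2"); t=grab("top","top2")
cv2.imwrite("pics/side2c.png",cv2.resize(f["image"][180:400,180:400,::-1],None,fx=2.6,fy=2.6))
p=depthpts(f,hsv(f,*COL["blue"],(150,150,400,400)))*1000; p=p[(abs(p[:,1]+234)<90)&(abs(p[:,0]-500)<80)]
print(len(p),p.min(0),p.max(0),p.mean(0))
c,s=np.cos(np.radians(-15)),np.sin(np.radians(-15))
q=(p-[500.3,-234.4,0])@np.array([[c,-s,0],[s,c,0],[0,0,1]])
print("local",np.percentile(q,[1,10,50,90,99],axis=0))
E
```

```text
time: 4.82
tcp_pos: [0.5018, -0.2362, 0.1513]
orientation: [[0.261, 0.965, -0.002], [0.965, -0.261, 0.0], [0.0, -0.002, -1.0]]
force: [0.7, 0.5, -1.4]
gripper_width: 0.0092
gripper_force: 50.9
t 4.98 tcp [ 502.3 -233.1  152. ] shift tool [-1.8 -1.6  1. ] turn [-0.06 -0.07  0.08] F [ 0.9  0.5 -1.4] w 9.2 gf 50.9
1051 [ 470.5858 -286.1564   -3.1828] [ 521.9528 -147.3333  177.2595] [ 499.1589 -246.44    123.3422]
local [[-41.3755 -51.1987  -1.5016]
 [ -3.0901 -41.3616 102.5763]
 [  3.3307 -19.472  114.3553]
 [  7.6795  19.7542 172.8262]
 [  9.2471  54.516  174.8324]]
```

View pics/side2c.png

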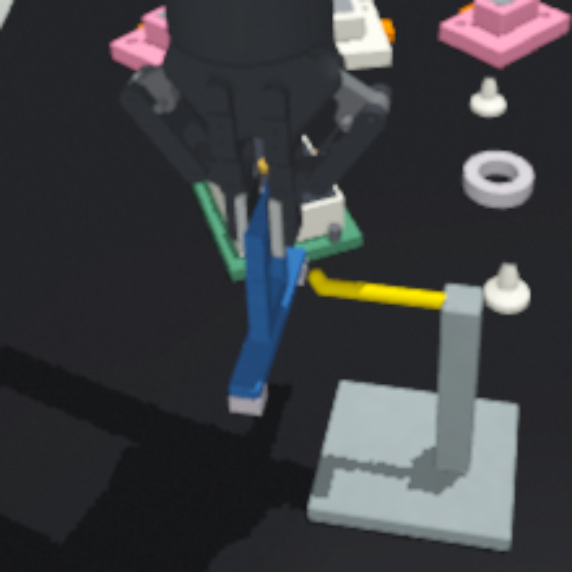

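The view shows the gauge square to the peg, with its window level with the turned-up end at crop (318,280). I thread it on slowly.

```bash
H="python3 -m handwheel"
$H '{"gripper":[0,0,0,0,0],"translation":[[-0.8,8,0],[0,8,0],[0,8,0],[0,8,0],[0,3,0]],"turn":[[0,0,0],[0,0,0],[0,0,0],[0,0,0],[0,0,0]]}'
$H '{"gripper":[0,0,0,0,0],"translation":[[0,8,0],[0,8,0],[0,8,0],[0,5,0],[0,3,0]],"turn":[[0,0,0],[0,0,0],[0,0,0],[0,0,0],[0,0,0]]}'
$H '{"gripper":[0,0,0],"translation":[[0,0,0],[0,0,0],[0,0,0]],"turn":[[0,0,0],[0,0,0],[0,0,0]]}'
python3 - <<'E'
from h import *
togo(558.3,-249.9,139,-15)
f=grab("side","side3"); t=grab("top","top3")
a=cv2.resize(f["image"][200:360,230:400,::-1],None,fx=3,fy=3); b=cv2.resize(t["image"][150:250,400:500,::-1],(480,480))
cv2.imwrite("pics/c3.png",cv2.resize(np.hstack([cv2.resize(a,(510,480)),b]),(800,388)))
E
```

```text
time: 5.5
tcp_pos: [0.5376, -0.2446, 0.1524]
orientation: [[0.258, 0.966, 0.001], [0.966, -0.258, -0.0], [-0.0, 0.001, -1.0]]
force: [-0.4, -0.4, -1.4]
gripper_width: 0.0087
gripper_force: 50.8
time: 5.92
tcp_pos: [0.5677, -0.2529, 0.1523]
orientation: [[0.258, 0.966, -0.0], [0.966, -0.258, 0.0], [0.0, -0.0, -1.0]]
force: [0.3, -0.1, -1.7]
gripper_width: 0.0091
gripper_force: 50.9
time: 6.17
tcp_pos: [0.5667, -0.2526, 0.1525]
orientation: [[0.259, 0.966, -0.0], [0.966, -0.259, 0.0], [-0.0, -0.0, -1.0]]
force: [0.8, -0.1, -2.1]
gripper_width: 0.0091
gripper_force: 50.9
t 6.17 tcp [ 566.7 -252.6  152.5] shift tool [ 0.4 -8.8 13.5] turn [-0.02  0.    0.01] F [ 0.8 -0.1 -2.1] w 9.1 gf 50.9
```

View pics/c3.png

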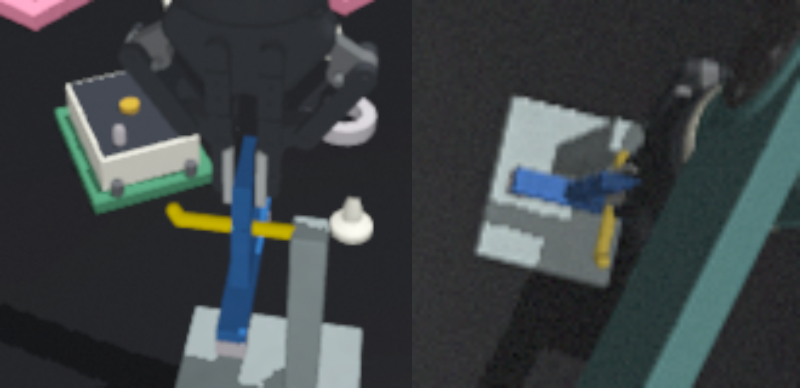

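The gauge is threaded: the peg passes through the window, with yellow on both sides of the blue plate. I back off to mid-peg and lower.

```bash
H="python3 -m handwheel"
$H '{"gripper":[0,0,0,0],"translation":[[0,-4,2],[0,-4,4],[0,0,4],[0,0,2]],"turn":[[0,0,0],[0,0,0],[0,0,0],[0,0,0]]}'
$H '{"gripper":[0,0,0],"translation":[[0,0,0.5],[0,0,0],[0,0,0]],"turn":[[0,0,0],[0,0,0],[0,0,0]]}'
python3 -c "
from h import *; togo(558.3,-249.9,139,-15)"
```

```text
time: 6.6
tcp_pos: [0.5584, -0.2503, 0.1396]
orientation: [[0.259, 0.966, -0.001], [0.966, -0.259, 0.001], [0.0, -0.001, -1.0]]
force: [-0.3, -0.1, -2.0]
gripper_width: 0.0089
gripper_force: 50.9
time: 6.85
tcp_pos: [0.5593, -0.2506, 0.14]
orientation: [[0.259, 0.966, 0.0], [0.966, -0.259, -0.0], [-0.0, 0.0, -1.0]]
force: [1.1, -0.3, -1.2]
gripper_width: 0.0088
gripper_force: 50.9
t 6.85 tcp [ 559.3 -250.6  140. ] shift tool [ 0.4 -1.2  1. ] turn [0.01 0.01 0.01] F [ 1.1 -0.3 -1.2] w 8.8 gf 50.9
```

```bash
H="python3 -m handwheel"
$H '{"gripper":[0,0,0],"translation":[[0,0,0.7],[0,0,0],[0,0,0]],"turn":[[0,0,0],[0,0,0],[0,0,0]]}'
$H '{"gripper":[0.15,0.18,0.22,0.25,0.25],"translation":[[0,0,0],[0,0,0],[0,0,0],[0,0,0],[0,0,0]],"turn":[[0,0,0],[0,0,0],[0,0,0],[0,0,0],[0,0,0]]}' 20
$H '{"gripper":[0.25,0.25,0.25,0.25,0.25],"translation":[[0,0,-2],[0,0,-5],[0,0,-8],[0,0,-12],[0,0,-15]],"turn":[[0,0,0],[0,0,0],[0,0,0],[0,0,0],[0,0,0]]}'
python3 - <<'E'
from h import *
togo(558.3,-249.9,139,-15)
f=grab("side","side4")
cv2.imwrite("pics/c4.png",cv2.resize(f["image"][150:380,230:400,::-1],None,fx=2.2,fy=2.2))
E
```

```text
time: 7.1
tcp_pos: [0.5593, -0.2506, 0.1394]
orientation: [[0.259, 0.966, 0.0], [0.966, -0.259, -0.0], [-0.0, 0.0, -1.0]]
force: [-1.4, -0.4, -0.9]
gripper_width: 0.0087
gripper_force: 50.9
time: 7.52
tcp_pos: [0.5593, -0.2506, 0.1396]
orientation: [[0.259, 0.966, 0.0], [0.966, -0.259, -0.0], [-0.0, 0.001, -1.0]]
force: [0.6, -0.3, -0.5]
gripper_width: 0.0216
gripper_force: 0.0
time: 7.93
tcp_pos: [0.5589, -0.2504, 0.182]
orientation: [[0.259, 0.966, -0.001], [0.966, -0.259, 0.0], [0.0, -0.001, -1.0]]
force: [0.6, -0.5, -0.9]
gripper_width: 0.0215
gripper_force: 0.0
t 7.93 tcp [ 558.9 -250.4  182. ] shift tool [ 0.4 -0.7 43. ] turn [-0.05 -0.01  0.01] F [ 0.6 -0.5 -0.9] w 21.5 gf 0.0
```

View pics/c4.png

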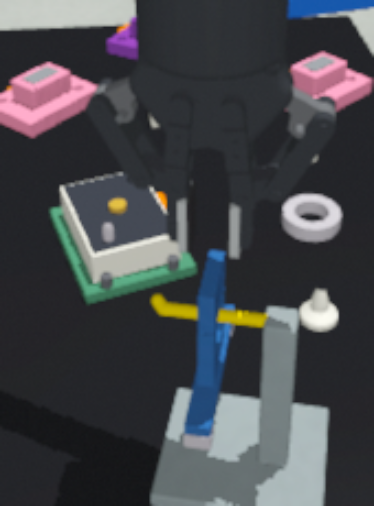

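The gauge hangs on the peg and the fingers are clear of it. Next I go over the upper half.

```bash
H="python3 -m handwheel"
$H '{"gripper":[0.25,0.4,0.75,0.75,0.75],"translation":[[0,0,-20],[37.3,-8.8,0],[37.3,-8.8,0],[37.3,-8.8,0],[37.3,-8.8,0]],"turn":[[0,0,0],[0,0,0],[0,0,0],[0,0,0],[0,0,0]]}' >/dev/null
$H '{"gripper":[0.75,0.75,0.75,0.75,0.75],"translation":[[37.3,-8.8,0],[37.3,-8.8,0],[37.3,-8.8,0],[37.3,-8.8,0],[37.3,-8.8,0]],"turn":[[0,0,0],[0,0,0],[0,0,0],[0,0,0],[0,0,0]]}'
$H '{"gripper":[0.75,0.75,0.75,0.75,0.75],"translation":[[37.3,-8.8,0],[37.3,-8.8,0],[37.3,-8.8,0],[37.3,-8.8,0],[0,0,0]],"turn":[[0,0,0],[0,0,-6.5],[0,0,-6.5],[0,0,-6.5],[0,0,0]]}'
$H '{"gripper":[0.75,0.75],"translation":[[0,0,0],[0,0,0]],"turn":[[0,0,0],[0,0,0]]}' >/dev/null
python3 - <<'E'
from h import *
togo(573.8,248.1,22,4.7)
t=grab("top","top5"); 
cv2.imwrite("pics/c5.png",cv2.resize(t["image"][200:268,308:388,::-1],None,fx=7,fy=7,interpolation=cv2.INTER_CUBIC))
rect(t,hsv(t,*COL["green"],(310,195,385,265)),.012,"nest")
rect(t,hsv(t,(0,0,150),(179,40,255),(312,195,385,265)),.042,"rim")
E
```

```text
time: 8.82
tcp_pos: [0.5696, 0.0961, 0.2026]
orientation: [[0.259, 0.966, 0.002], [0.966, -0.259, 0.0], [0.001, 0.002, -1.0]]
force: [0.4, 0.1, 0.2]
gripper_width: 0.0643
gripper_force: 0.0
time: 9.23
tcp_pos: [0.5593, 0.2536, 0.2021]
orientation: [[-0.09, 0.996, 0.0], [0.996, 0.09, 0.005], [0.005, 0.001, -1.0]]
force: [-0.2, 0.1, -0.3]
gripper_width: 0.064
gripper_force: 0.0
t 9.4 tcp [561.3 246.4 201.9] shift tool [  0.8  12.4 179.9] turn [ 0.06  0.04 -0.21] F [ 0.1 -0.7  0.2] w 64.1 gf 0.0
nest centre [500.  -16.8] size [101.4 131.2] long-axis yaw from +y 16.86
rim centre [499.5 -16.7] size [ 81.  110.4] long-axis yaw from +y 16.88
```

View pics/c5.png

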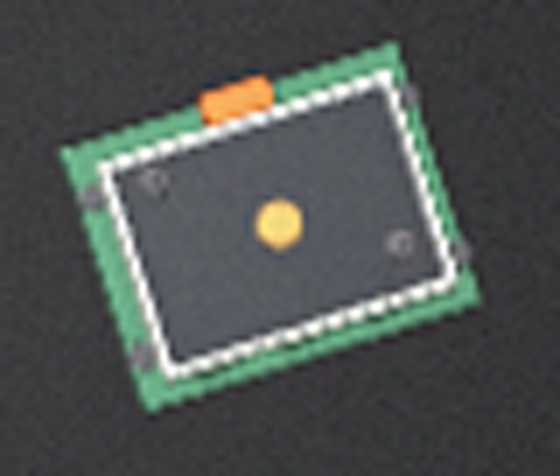

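The dowels show at crop (154,180) and (400,242), and the plunger at (280,223). The lower half is clear and hasn't moved. I grasp the upper half.

```bash
H="python3 -m handwheel"
$H '{"gripper":[0.75,0.75,0.75,0.75,0.75],"translation":[[0.8,12.4,30],[0,0,40],[0,0,40],[0,0,30],[0,0,15]],"turn":[[0,0,0],[0,0,-0.2],[0,0,0],[0,0,0],[0,0,0]]}' 60
$H '{"gripper":[0.75,0.75,0.75,0.75,0.75],"translation":[[0,0,12],[0,0,8],[0,0,5],[0,0,0],[0,0,0]],"turn":[[0,0,0],[0,0,0],[0,0,0],[0,0,0],[0,0,0]]}'
python3 -c "
from h import *; togo(573.8,248.1,18.5,4.7)
t=load('top5'); m=hsv(t,(15,100,150),(30,255,255),(335,220,360,245)); v,u=np.nonzero(m); print(m.sum(),plane(t,(u.mean(),v.mean()),.048)*1000)
a=blobs(t,(327,223,333,228),95,.055,'dow a')"
```

```text
time: 9.87
tcp_pos: [0.5709, 0.2451, 0.0408]
orientation: [[-0.079, 0.997, -0.008], [0.997, 0.079, -0.003], [-0.003, -0.008, -1.0]]
force: [0.2, -0.3, -1.2]
gripper_width: 0.0642
gripper_force: 0.0
time: 10.28
tcp_pos: [0.5744, 0.2483, 0.0227]
orientation: [[-0.082, 0.997, 0.002], [0.997, 0.082, 0.001], [0.0, 0.002, -1.0]]
force: [-0.3, 0.4, -0.1]
gripper_width: 0.0639
gripper_force: 0.0
t 10.28 tcp [574.4 248.3  22.7] shift tool [-0.2 -0.7  4.2] turn [ 0.14 -0.03 -0.01] F [-0.3  0.4 -0.1] w 63.9 gf 0.0
32 [[500.2298 -17.3258  48.    ]]
dow a [330.4 224.7] [517.6  25.1]
```

```bash
H="python3 -m handwheel"
$H '{"gripper":[0.75,0.75,0.4,0.4,0.4],"translation":[[0,-0.5,4],[0,0,0],[0,0,0],[0,0,0],[0,0,0]],"turn":[[0,0,0],[0,0,0],[0,0,0],[0,0,0],[0,0,0]]}'
$H '{"gripper":[0.3,0.3,0.3,0.3],"translation":[[0,0,0],[0,0,0],[0,0,0],[0,0,0]],"turn":[[0,0,0],[0,0,0],[0,0,0],[0,0,0]]}'
python3 -c "
from h import *; togo(573.8,248.1,18.5,4.7)"
```

```text
time: 10.7
tcp_pos: [0.5735, 0.2486, 0.0182]
orientation: [[-0.082, 0.997, 0.002], [0.997, 0.082, 0.0], [0.0, 0.002, -1.0]]
force: [0.3, 0.1, -0.3]
gripper_width: 0.0386
gripper_force: 62.2
time: 11.03
tcp_pos: [0.5734, 0.2485, 0.018]
orientation: [[-0.082, 0.997, 0.001], [0.997, 0.082, 0.001], [0.0, 0.001, -1.0]]
force: [0.3, 1.1, 3.4]
gripper_width: 0.0392
gripper_force: 63.0
t 11.03 tcp [573.4 248.5  18. ] shift tool [-0.5  0.3 -0.5] turn [ 0.08 -0.02  0.02] F [0.3 1.1 3.4] w 39.2 gf 63.0
```

```bash
H="python3 -m handwheel"
$H '{"gripper":[0,0,0,0,0],"translation":[[0,0,-5],[0,0,-15],[0,0,-30],[0,0,-30],[0,0,-10]],"turn":[[0,0,0],[0,0,0],[0,0,0],[0,0,0],[0,0,0]]}'
$H '{"gripper":[0,0,0,0,0],"translation":[[-20,-7.5,0],[-32.3,-11.9,0],[-32.3,-11.9,0],[-32.3,-11.9,0],[-32.3,-11.9,0]],"turn":[[0,0,0],[0,0,0],[0,0,0],[0,0,0],[0,0,0]]}' >/dev/null
$H '{"gripper":[0,0,0,0,0],"translation":[[-32.3,-11.9,0],[-32.3,-11.9,0],[-25,-9,0],[-15,-5.5,0],[-4.8,-1.6,0]],"turn":[[0,0,0],[0,0,0],[0,0,0],[0,0,0],[0,0,0]]}' >/dev/null
$H '{"gripper":[0,0,0,0],"translation":[[0,0,0],[0,0,0],[0,0,0],[0,0,0]],"turn":[[0,0,-6.1],[0,0,-6.1],[0,0,0],[0,0,0]]}'
$H '{"gripper":[0,0],"translation":[[0,0,0],[0,0,0]],"turn":[[0,0,0],[0,0,0]]}'>/dev/null
python3 - <<'E'
from h import *
togo(499.8,-16.9,80,16.9)
t=grab("top","top6"); f=grab("side","side6")
a=cv2.resize(t["image"][180:280,290:400,::-1],(440,400)); b=cv2.resize(f["image"][160:310,220:355,::-1],(360,400))
cv2.imwrite("pics/c6.png",np.hstack([a,b]))
rect(t,hsv(t,(0,0,150),(179,40,255),(300,185,395,275)),.128,"upper held (z guess .128)",True)
E
```

```text
time: 11.45
tcp_pos: [0.5746, 0.2488, 0.1115]
orientation: [[-0.082, 0.997, 0.006], [0.997, 0.082, 0.002], [0.001, 0.006, -1.0]]
force: [0.7, 0.6, -0.4]
gripper_width: 0.0391
gripper_force: 62.5
time: 12.62
tcp_pos: [0.4992, -0.0165, 0.1065]
orientation: [[-0.289, 0.957, -0.001], [0.957, 0.289, 0.001], [0.001, -0.001, -1.0]]
force: [-0.5, 0.4, -0.2]
gripper_width: 0.039
gripper_force: 62.5
t 12.78 tcp [499.4 -16.7 107. ] shift tool [-0.3  0.3 27. ] turn [-0.03 -0.02 -0.03] F [-0.1  0.2 -0.6] w 39.2 gf 62.5
upper held (z guess .128) centre [504.2  40.8] size [13.7 43.4] long-axis yaw from +y 88.83
```

View pics/c6.png

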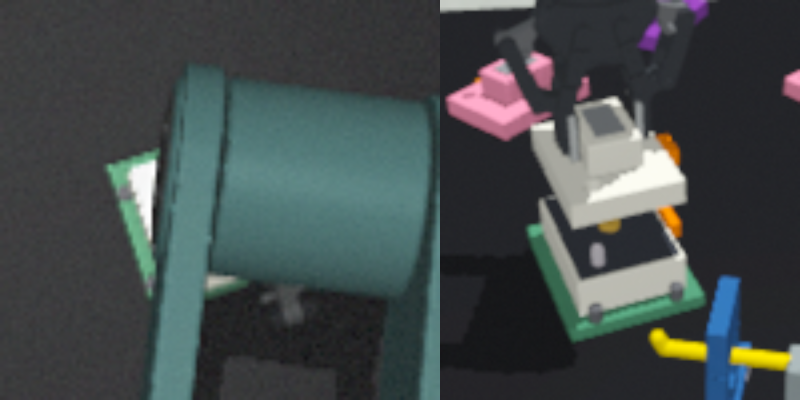

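The side view shows the upper half held level and square above the lower, boss over boss, and the gauge still hanging. I lower it in steps, watching the force.

```bash
H="python3 -m handwheel"
$H '{"gripper":[0,0,0,0,0],"translation":[[-0.3,0.3,10],[0,0,10],[0,0,4],[0,0,0],[0,0,0]],"turn":[[0,0,0],[0,0,0],[0,0,0],[0,0,0],[0,0,0]]}' 80
$H '{"gripper":[0,0,0,0,0],"translation":[[0,0,2],[0,0,2],[0,0,2],[0,0,0],[0,0,0]],"turn":[[0,0,0],[0,0,0],[0,0,0],[0,0,0],[0,0,0]]}'
$H '{"gripper":[0,0,0,0,0],"translation":[[0,0,2],[0,0,2],[0,0,0],[0,0,0],[0,0,0]],"turn":[[0,0,0],[0,0,0],[0,0,0],[0,0,0],[0,0,0]]}'
python3 -c "
from h import *; togo(499.8,-16.9,60,16.9)"
```

```text
time: 13.3
tcp_pos: [0.4992, -0.0174, 0.0823]
orientation: [[-0.291, 0.957, -0.002], [0.957, 0.291, 0.0], [0.001, -0.002, -1.0]]
force: [0.2, -0.3, -1.3]
gripper_width: 0.0385
gripper_force: 85.7
time: 13.72
tcp_pos: [0.4998, -0.0175, 0.0773]
orientation: [[-0.291, 0.957, -0.0], [0.957, 0.291, -0.0], [-0.0, -0.0, -1.0]]
force: [0.4, 0.1, -1.9]
gripper_width: 0.0386
gripper_force: 85.7
time: 14.13
tcp_pos: [0.4999, -0.0174, 0.0733]
orientation: [[-0.291, 0.957, 0.0], [0.957, 0.291, -0.0], [-0.0, 0.0, -1.0]]
force: [1.3, -1.1, -1.6]
gripper_width: 0.0386
gripper_force: 85.7
t 14.13 tcp [499.9 -17.4  73.3] shift tool [ 0.5  0.1 13.3] turn [0.   0.   0.01] F [ 1.3 -1.1 -1.6] w 38.6 gf 85.7
```

```bash
H="python3 -m handwheel"
$H '{"gripper":[0,0,0,0,0],"translation":[[0,0,1.5],[0,0,1.5],[0,0,0],[0,0,0],[0,0,0]],"turn":[[0,0,0],[0,0,0],[0,0,0],[0,0,0],[0,0,0]]}'
$H '{"gripper":[0,0,0,0,0],"translation":[[0,0,1.5],[0,0,1],[0,0,0],[0,0,0],[0,0,0]],"turn":[[0,0,0],[0,0,0],[0,0,0],[0,0,0],[0,0,0]]}'
python3 -c "
from h import *; togo(499.8,-16.9,60,16.9)
from rig import manip; print(manip.get_state()['torque'])"
```

```text
time: 14.55
tcp_pos: [0.4998, -0.0174, 0.0703]
orientation: [[-0.291, 0.957, -0.0], [0.957, 0.291, -0.0], [-0.0, -0.0, -1.0]]
force: [-0.2, -0.4, -2.0]
gripper_width: 0.0385
gripper_force: 85.7
time: 14.97
tcp_pos: [0.4998, -0.0174, 0.0678]
orientation: [[-0.291, 0.957, -0.0], [0.957, 0.291, -0.0], [-0.0, -0.0, -1.0]]
force: [0.5, -0.0, -2.2]
gripper_width: 0.0386
gripper_force: 85.7
t 14.97 tcp [499.8 -17.4  67.8] shift tool [0.5 0.1 7.8] turn [-0.01  0.    0.01] F [ 0.5 -0.  -2.2] w 38.6 gf 85.7
[ 0.0383 -0.0253  0.0348]
```

Face at about 50 mm with no contact forces, so the dowels are in the holes. I press on.

```bash
H="python3 -m handwheel"
$H '{"gripper":[0,0,0,0,0],"translation":[[0,0,1.5],[0,0,1.5],[0,0,0],[0,0,0],[0,0,0]],"turn":[[0,0,0],[0,0,0],[0,0,0],[0,0,0],[0,0,0]]}' 110
$H '{"gripper":[0,0,0,0,0],"translation":[[0,0,1],[0,0,1],[0,0,0],[0,0,0],[0,0,0]],"turn":[[0,0,0],[0,0,0],[0,0,0],[0,0,0],[0,0,0]]}'
$H '{"gripper":[0,0,0,0,0],"translation":[[0,0,1],[0,0,0.5],[0,0,0],[0,0,0],[0,0,0]],"turn":[[0,0,0],[0,0,0],[0,0,0],[0,0,0],[0,0,0]]}'
$H '{"gripper":[0,0,0,0,0],"translation":[[0,0,0.7],[0,0,0],[0,0,0],[0,0,0],[0,0,0]],"turn":[[0,0,0],[0,0,0],[0,0,0],[0,0,0],[0,0,0]]}'
```

```text
time: 15.38
tcp_pos: [0.5, -0.0174, 0.0653]
orientation: [[-0.291, 0.957, 0.0], [0.957, 0.291, -0.0], [-0.0, 0.0, -1.0]]
force: [-1.3, 0.3, 2.8]
gripper_width: 0.038
gripper_force: 114.4
time: 15.8
tcp_pos: [0.5, -0.0174, 0.0632]
orientation: [[-0.291, 0.957, 0.001], [0.957, 0.291, -0.0], [-0.0, 0.0, -1.0]]
force: [-2.2, 0.7, 5.7]
gripper_width: 0.0381
gripper_force: 114.6
time: 16.22
tcp_pos: [0.5, -0.0174, 0.0619]
orientation: [[-0.291, 0.957, 0.001], [0.957, 0.291, -0.0], [-0.0, 0.001, -1.0]]
force: [-2.4, 1.0, 6.1]
gripper_width: 0.0379
gripper_force: 114.8
time: 16.63
tcp_pos: [0.5, -0.0174, 0.0613]
orientation: [[-0.291, 0.957, 0.0], [0.957, 0.291, 0.0], [-0.0, 0.0, -1.0]]
force: [-3.5, 2.1, 6.4]
gripper_width: 0.038
gripper_force: 114.9
```

```bash
H="python3 -m handwheel"
$H '{"gripper":[0,0,0,0,0],"translation":[[0.2,-0.3,0.5],[0,0,0.5],[0,0,0],[0,0,0],[0,0,0]],"turn":[[0,0,0],[0,0,0],[0,0,0],[0,0,0],[0,0,0]]}'
$H '{"gripper":[0,0,0,0,0],"translation":[[0,0,0.4],[0,0,0.3],[0,0,0],[0,0,0],[0,0,0]],"turn":[[0,0,0],[0,0,0],[0,0,0],[0,0,0],[0,0,0]]}'
$H '{"gripper":[0,0,0,0,0],"translation":[[0,0,0.3],[0,0,0],[0,0,0],[0,0,0],[0,0,0]],"turn":[[0,0,0],[0,0,0],[0,0,0],[0,0,0],[0,0,0]]}'
```

```text
time: 17.05
tcp_pos: [0.5, -0.0174, 0.0606]
orientation: [[-0.291, 0.957, 0.001], [0.957, 0.291, -0.0], [-0.001, 0.001, -1.0]]
force: [-2.2, 1.1, 7.7]
gripper_width: 0.0383
gripper_force: 115.0
time: 17.47
tcp_pos: [0.5, -0.0174, 0.0602]
orientation: [[-0.291, 0.957, 0.001], [0.957, 0.291, -0.0], [-0.001, 0.001, -1.0]]
force: [-4.5, 1.1, 8.5]
gripper_width: 0.0379
gripper_force: 115.6
time: 17.88
tcp_pos: [0.5, -0.0174, 0.0602]
orientation: [[-0.291, 0.957, 0.001], [0.957, 0.291, -0.0], [-0.001, 0.001, -1.0]]
force: [-3.0, 1.0, 10.8]
gripper_width: 0.0378
gripper_force: 115.6
```

```bash
H="python3 -m handwheel"
$H '{"gripper":[0,0,0,0,0],"translation":[[0,0,0.4],[0,0,0],[0,0,0],[0,0,0],[0,0,0]],"turn":[[0,0,0],[0,0,0],[0,0,0],[0,0,0],[0,0,0]]}'
$H '{"gripper":[0,0,0,0,0],"translation":[[0,0,0.4],[0,0,0],[0,0,0],[0,0,0],[0,0,0]],"turn":[[0,0,0],[0,0,0],[0,0,0],[0,0,0],[0,0,0]]}'
$H '{"gripper":[0,0,0,0,0],"translation":[[0,0,0.4],[0,0,0],[0,0,0],[0,0,0],[0,0,0]],"turn":[[0,0,0],[0,0,0],[0,0,0],[0,0,0],[0,0,0]]}'
python3 - <<'E'
from h import *
togo(499.8,-16.9,60,16.9)
f=grab("side","side7"); cv2.imwrite("pics/c7.png",cv2.resize(f["image"][190:370,230:400,::-1],None,fx=3.2,fy=3.2,interpolation=cv2.INTER_CUBIC))
E
```

```text
time: 18.3
tcp_pos: [0.5, -0.0174, 0.0602]
orientation: [[-0.291, 0.957, 0.002], [0.957, 0.291, -0.0], [-0.001, 0.001, -1.0]]
force: [-4.8, 1.5, 12.7]
gripper_width: 0.0381
gripper_force: 115.8
time: 18.72
tcp_pos: [0.5, -0.0174, 0.0602]
orientation: [[-0.291, 0.957, 0.002], [0.957, 0.291, -0.0], [-0.001, 0.001, -1.0]]
force: [-5.5, 1.5, 13.6]
gripper_width: 0.038
gripper_force: 116.1
time: 19.13
tcp_pos: [0.5, -0.0174, 0.0602]
orientation: [[-0.291, 0.957, 0.002], [0.957, 0.291, -0.0], [-0.001, 0.001, -1.0]]
force: [-6.4, 2.5, 15.2]
gripper_width: 0.038
gripper_force: 116.3
t 19.13 tcp [500.  -17.4  60.2] shift tool [ 0.5 -0.1  0.2] turn [0.08 0.05 0.02] F [-6.4  2.5 15.2] w 38.0 gf 116.3
```

View pics/c7.png

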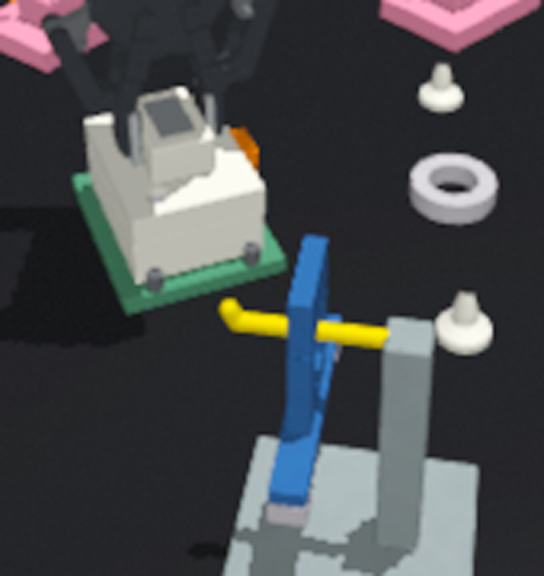

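The halves look shut all round, with the gauge hanging and the cones and ring untouched. I add a little push for margin, relieve the side load and hand in.

```bash
H="python3 -m handwheel"
$H '{"gripper":[0,0,0,0,0],"translation":[[0.2,-0.6,0.6],[0,0,0.6],[0,0,0],[0,0,0],[0,0,0]],"turn":[[0,0,0],[0,0,0],[0,0,0],[0,0,0],[0,0,0]]}'
$H '{"gripper":[0,0,0,0,0],"translation":[[0,0,0.6],[0,0,0.4],[0,0,0],[0,0,0],[0,0,0]],"turn":[[0,0,0],[0,0,0],[0,0,0],[0,0,0],[0,0,0]]}'
```

```text
time: 19.6
tcp_pos: [0.5, -0.0174, 0.0602]
orientation: [[-0.291, 0.957, 0.003], [0.957, 0.291, -0.001], [-0.001, 0.003, -1.0]]
force: [-7.0, 2.4, 19.3]
gripper_width: 0.0382
gripper_force: 117.2
time: 20.02
tcp_pos: [0.5, -0.0174, 0.0602]
orientation: [[-0.291, 0.957, 0.003], [0.957, 0.291, -0.001], [-0.002, 0.003, -1.0]]
force: [-9.4, 2.5, 24.8]
gripper_width: 0.0383
gripper_force: 117.5
```

```bash
python3 -c "
from rig import manip; print(manip.job_done())"
```

```text
the job is handed in; nothing more can be done
None
```

The gauge hangs by its window on the yellow peg, and the upper half is on the dowels, boss above boss, held shut in the gripper at about 25 N; I handed the job in at about 20 s.

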